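Torque the clamp screw of a pressure cell with a click wrench

ROBOT

A 6-joint arm with a two-finger parallel gripper is mounted at the origin on a cart in front of the work surface, level with it; the furniture and walls round the work are solid. World frame = base frame: x ahead of the robot, y to its left, z up, the work surface at z = 0. Lengths are in mm, angles in rad, forces in N, time in s.
With the tool pointing down it reaches from about 350 to 975 mm from the base axis. Payload 7.1 kg.
Tool frame: the origin (TCP) lies on the front face of the gripper's body, between the roots of the fingers; the fingertips stand 80 mm ahead of it and the grasp point (between the pads) lies 61 mm ahead of it (env.tips_ahead is the distance from the TCP to the fingertips, in mm); z points along the fingers, y is the direction in which the jaws open and shut (so a half turn about z gives the same grasp; the last joint's range is limited). The gripper opens to 88 mm and grips with 3 to 60 N. Pads are 20 mm wide; open, the fingers measure 115 mm over their backs; the gripper's body (75 mm by 178 mm) begins 61 mm behind the grasp point.
Start: joints at [1.192, 0.423, 1.63, -0, 1.089, -0.019], TCP at [220.022, 584.975, 302.675] pointing down, gripper open.
Joint ranges: [-3, 3], [-0.9, 2.11], [0.09, 2.58], [-1.31, 4.45], [0.11, 2.69], [-2.54, 2.54]. Speed limits (rad/s): [2.39, 2.39, 3.01, 3.14, 3.14, 3.14].

INTERFACE

Orientations are given as a unit quaternion [x, y, z, w].
In Python, from station import env, set_gripper, viewer, workorder gives the robot as it stands. Calls block until the motion is done:
- env.reach(position, orientation): joint-space move of the TCP to a pose.
- env.move_l(position, rot=None, rate=150, f_stop=None): straight line of the TCP; rot=None keeps the orientation; rate is the mean speed in mm/s. With f_stop (N) it stops when the force on the tool has changed by that much, and returns True; else False.
- env.move_joints(angles): joint-space move.
- set_gripper(opening): finger opening in mm; the grip force is fixed at half the most; returns when the fingers have stopped.
- env.hold(seconds).
- env.ik(position, orientation): joint angles nearest the present ones, or None.
- env.read_state(): the state.
- viewer.camera(name): name is "side" or "top"; returns the picture (400x640x3 uint8, blue, green, red); there is no depth.
- viewer.camera_params(name): a dict with "fx", "fy", "cx", "cy" (pixels), "pose" (4x4, takes a point from camera to world coordinates). Camera axes: x right, y up, looking along -z (the intrinsics and any distortion apply to the point x, -y, -z); pixel columns grow to the right and rows downward; lengths in mm; the calibration is good to about 2 mm. A picture is of the moment at which its call begins. camera_params takes no time and is no camera call.
A pose or a line that the arm cannot do raises env.IKError and nothing moves.
- workorder.sign_off(): hands the job in, once; it reports no verdict.
The state is a dict: "time_s": time; "qpos": joint angles; "dq": joint speeds; "tau": joint torques, N m; "tool_pos": TCP position; "orientation": TCP orientation; "force": force on the tool from outside, world axes, zero at the start; "wrist_torque": the same for the moment, N m; "width": finger opening in mm.
Only numpy, scipy, OpenCV 4.12 (cv2) and the standard library are available. Lean on these libraries where they do the work, as an engineer would, in place of code of your own. Each camera call takes 0.05 s, during which the arm holds its last target.

TASK

Take the click wrench from the mat by its black grip, set its ring fully down on the hex screw on top of the pressure cell without pressing hard, and tighten the screw (clockwise seen from above) until the wrench clicks, that is until its handle gives way; stop there and do not fold the handle on to its stop. Then lift the wrench off, leaving the screw tight, lay it flat back on the mat and let go, without disturbing the jar, the beaker and the vial.

Things in the scene. Friction and masses are not known exactly. Their poses are not given: they have to be found in the camera images.
- wrench_grip (a point): Centre (half-way up) of the black grip of the loose click wrench: a straight bar 24 mm wide (y), 32 mm high, 120 mm long, 60 mm either way from this point. x points along the wrench to its ring, whose axis is 110 mm ahead; z up; the flat underside is 16 mm below this point. Wrench about 0.3 kg, balance point about 30 mm ahead of this point.
- socket (a point): Centre of the underside of the wrench's hex ring, on its axis, z up. Ring 50 mm outside, 18 mm high; its hex hole, 31.6 mm across flats, goes straight through. Two flats face its own +x and -x, the others follow every 60 degrees. While the wrench has not clicked, its x is the wrench's x.
- click (a joint): Breakaway joint on the ring's axis: angle in rad of handle against ring, 0 = straight. A spring holds it at 0 until the screw takes about 1.2 N m about its axis; then it gives way at falling torque as the handle goes on clockwise, and it springs back to 0 when unloaded. Over 0.10 it has clicked; from 0.28 it is on its stop, overtightening the screw.
- screw_head (a point): Steel hex screw head on the pressure cell; turns about z only. This point is on its axis at the head's underside (top of the washer), z up. Prism 30 mm across flats, 18 mm high, then a 6 mm taper to 0.72 of the width. Two flats face its own +x and -x, others every 60 degrees. Red dot on top towards +x. Turns stiffly, stays where left; tightens clockwise from above.
- screw (a joint): Turn of the screw in rad, grows clockwise (tightening) from an arbitrary mark; how far it has already been run in differs each time. How far it must go until the wrench clicks is not known beforehand: some 15 to 45 degrees, plus about 6 degrees of play between ring and hex.
- washer: Fixed brass washer under the screw head, diameter 43 mm, 3 mm thick, origin at the centre of its underside. The ring's underside rests on its top (3 mm up) when fully seated.
- cell: Fixed stainless pressure cell, diameter 100 mm at the foot, origin at the centre of its underside on the worktop, the screw's axis being its z axis. A yoke bar 106 mm long (y) by 34 mm wide, top 86 mm up, bridges it under the washer. Nothing taller than the screw head.
- mat: Fixed blue-grey bench mat, 130 mm (x) by 250 mm (y), 3 mm thick, origin at the centre of its underside. The wrench starts on it, along the mat's y with the ring towards -y.
- white_jar: Loose white jar with ribbed white cap and a green label, diameter 58 mm, 97 mm high, origin under its centre. Leave alone.
- beaker: Loose small glass beaker with a pale orange filling, diameter 66 mm, 67 mm high, origin under its centre. Leave alone.
- vial: Loose clear vial, diameter 32 mm, 70 mm high, origin under its centre. Leave alone.
- wrench: The whole click wrench. Origin on the axis of its ring, level with its flat underside; x points from the handle out through the ring, z up. The neck between ring and grip is 7 mm above the underside. The ring and the screw head are lightly greased; the ring still binds on the hex if it is lifted while loaded.
There are look-alikes about, which are no part of the job. What is shaped like the cell but purple is not meant.

How it is judged:
By the outcome, as a careful person would: the job done as asked, in the order asked, and still so for the second after the job is handed in, with the robot touching nothing.
It also fails if it takes over 64 s, if anything falls off the work surface, if the arm or the gripper's body presses on something with over 40 N, if the wrist force passes 120 N, or if a joint passes its speed limit or range.

## Working session

There is one attempt and no reset: what is moved stays moved. The work goes in short steps, each a Python script; the robot and the scene stay as the last script left them, time stands still between calls to the robot, and variables do not carry over. Pictures are saved under pics/ and viewed, and the job is handed in when it is done.

```bash
ls; mkdir -p pics; python3 - <<'E'
from station import env, set_gripper, viewer, workorder
import cv2,numpy as np
np.set_printoptions(precision=4,suppress=True)
for n in ("side","top"):
    im=viewer.camera(n); cv2.imwrite(f"pics/{n}0.png",im); p=viewer.camera_params(n); print(n,{k:v for k,v in p.items()})
s=env.read_state(); print(s)
E
```

```text
pics
side {'fx': 380.66337138921375, 'fy': 380.66337138921375, 'cx': 321.18986892236444, 'cy': 201.49907687288135, 'pose': array([[   0.9627,    0.223 ,   -0.1532,  394.5687],
       [  -0.2701,    0.7605,   -0.5905, -325.1635],
       [  -0.0152,    0.6099,    0.7924,  816.276 ],
       [   0.    ,    0.    ,    0.    ,    1.    ]])}
top {'fx': 443.18307424058725, 'fy': 443.18307424058725, 'cx': 315.6514802713238, 'cy': 202.2272232829723, 'pose': array([[  -0.0185,    0.9827,   -0.1842,  281.5014],
       [  -0.9998,   -0.0165,    0.0125,  231.9343],
       [   0.0093,    0.1844,    0.9828, 1395.6345],
       [   0.    ,    0.    ,    0.    ,    1.    ]])}
{'time_s': 0.1, 'qpos': array([ 1.192 ,  0.4238,  1.6306, -0.    ,  1.0886, -0.019 ]), 'dq': array([ 0.0013, -0.0023, -0.0023,  0.0011, -0.0021, -0.0007]), 'tau': array([ -0.0001, -54.5623, -27.4323,   0.0646,   0.0188,  -0.    ]), 'tool_pos': array([219.8892, 584.6136, 301.9785]), 'orientation': array([ 0.1789,  0.9839, -0.0007, -0.0001]), 'force': array([ 0.0701, -0.3273,  0.1871]), 'wrist_torque': array([-0.054 ,  0.0239, -0.0004]), 'width': 87.91147149224733}
```

View pics/side0.png

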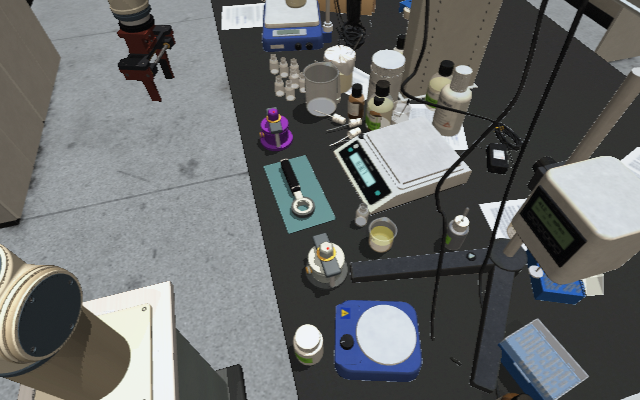

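View pics/top0.png

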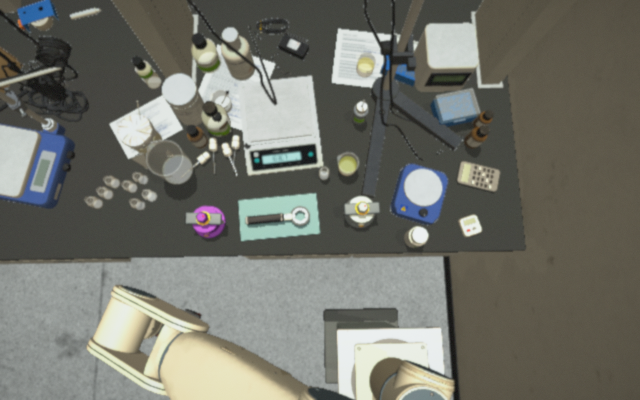

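Candidates: steel cell at side (325,255) / top (361,209) is the one meant; the purple one at side (275,128) / top (207,220) is the decoy. There is only one wrench, with its grip at side (289,174) / top (267,218) and its ring at side (303,206) / top (299,216). Next, close crops to check this.

```bash
python3 - <<'E'
import cv2,numpy as np
a=cv2.imread("pics/side0.png");b=cv2.imread("pics/top0.png")
c=cv2.resize(a[145:295,255:405],None,fx=4,fy=4,interpolation=cv2.INTER_CUBIC);cv2.imwrite("pics/c1.png",c)
c=cv2.resize(b[185:245,230:390],None,fx=5,fy=5,interpolation=cv2.INTER_CUBIC);cv2.imwrite("pics/c2.png",c)
E
```

```text
(no output)
```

View pics/c1.png

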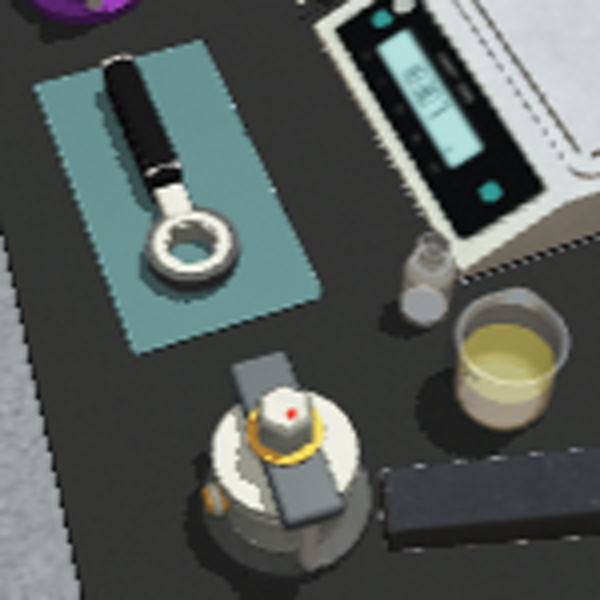

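View pics/c2.png

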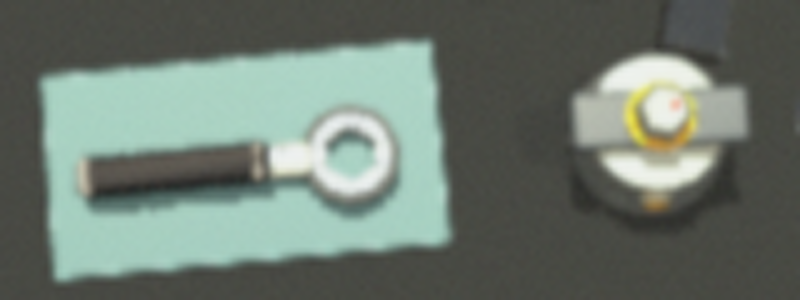

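The crops confirm it. Side crop: bare hex head with its red dot at about (327,248), brass washer, grey yoke, and wrench on the mat with its ring at about (303,206). Now measuring.

```bash
cat > h.py <<'E'
import cv2,numpy as np
from station import env,set_gripper,viewer,workorder
np.set_printoptions(precision=3,suppress=True)
P={n:viewer.camera_params(n) for n in("side","top")}
def ray(n,uv):
    p=P[n];d=np.array([(uv[0]-p["cx"])/p["fx"],-(uv[1]-p["cy"])/p["fy"],-1.]);M=p["pose"]
    return M[:3,3],M[:3,:3]@d
def cast(n,uv,z):
    o,d=ray(n,uv);return o+d*(z-o[2])/d[2]
def proj(n,X):
    p=P[n];M=p["pose"];c=M[:3,:3].T@(np.asarray(X,float)-M[:3,3])
    return np.array([p["cx"]+p["fx"]*c[0]/-c[2],p["cy"]-p["fy"]*c[1]/-c[2]])
def tri(a,b):
    A=[];B=[]
    for n,uv in(("side",a),("top",b)):
        o,d=ray(n,uv);d=d/np.linalg.norm(d);Q=np.eye(3)-np.outer(d,d);A.append(Q);B.append(Q@o)
    X=np.linalg.solve(sum(A),sum(B));return X,[np.linalg.norm(A[i]@X-B[i]) for i in(0,1)]
def snap(n,f,box=None,k=1):
    im=viewer.camera(n);cv2.imwrite(f"pics/raw_{f}.png",im);save(im,f,box,k);return im
def save(im,f,box=None,k=1):
    if box:x0,y0,x1,y1=box;im=im[y0:y1,x0:x1]
    cv2.imwrite(f"pics/{f}.png",cv2.resize(im,None,fx=k,fy=k,interpolation=cv2.INTER_CUBIC))
def state(): return env.read_state()
E
python3 - <<'E'
from h import *
a=cv2.imread("pics/side0.png");b=cv2.imread("pics/top0.png")
x=cv2.resize(a[235:275,300:350],None,fx=12,fy=12,interpolation=cv2.INTER_CUBIC)
y=cv2.resize(b[195:225,340:380],None,fx=12,fy=12,interpolation=cv2.INTER_CUBIC)
cv2.imwrite("pics/hs.png",x);cv2.imwrite("pics/ht.png",y)
for n,im,box in(("side",a,(255,145,405,295)),("top",b,(230,185,390,250))):
    x0,y0,x1,y1=box;c=im[y0:y1,x0:x1];hsv=cv2.cvtColor(c,cv2.COLOR_BGR2HSV)
    H,S,V=cv2.split(hsv)
    for nm,m in(("yellow",(H>18)&(H<32)&(S>130)),("red",((H<8)|(H>172))&(S>110)&(V>130)),("mat",(H>75)&(H<100)&(S>40)&(V>80))):
        k,l,st,ce=cv2.connectedComponentsWithStats(m.astype(np.uint8))
        for i in range(1,k):
            if st[i,4]>=3: print(n,nm,st[i],ce[i]+[x0,y0])
        if nm=="mat":
            cs,_=cv2.findContours(m.astype(np.uint8),0,2);r=cv2.minAreaRect(max(cs,key=cv2.contourArea));print(n,"matquad")
            q=cv2.boxPoints(r)+[x0,y0]; print([cast(n,t,3)[:2] for t in q])
E
```

```text
side yellow [123  81   5   2   5] [380.  226.2]
side yellow [128  82   2   6   6] [383.833 229.5  ]
side yellow [131  85   7   8  26] [389.615 233.962]
side yellow [ 62 103   2   2   4] [317.5 248.5]
side yellow [ 65 105  16  11  41] [329.415 257.   ]
side red [ 72 102   2   3   5] [327.4 247.8]
side mat [93  3  5  4 15] [349.933 149.4  ]
side mat [ 94   7  27  35 367] [362.022 169.283]
side mat [   8   10   73   79 2541] [298.544 193.967]
side mat [120  46   6   4  20] [377.25 192.6 ]
side mat [43 60 10  6 43] [302.558 207.442]
side matquad
[array([423.137, 455.093]), array([572.862, 485.479]), array([572.607, 216.821]), array([442.907, 198.767])]
top yellow [126  19  13  11  36] [360.528 210.972]
top mat [   8    8   82   48 2507] [277.193 216.632]
top mat [66 27  8  8 51] [299.569 215.451]
top matquad
[array([557.082, 465.97 ]), array([573.638, 211.399]), array([440.005, 203.457]), array([424.309, 453.695])]
```

View pics/hs.png

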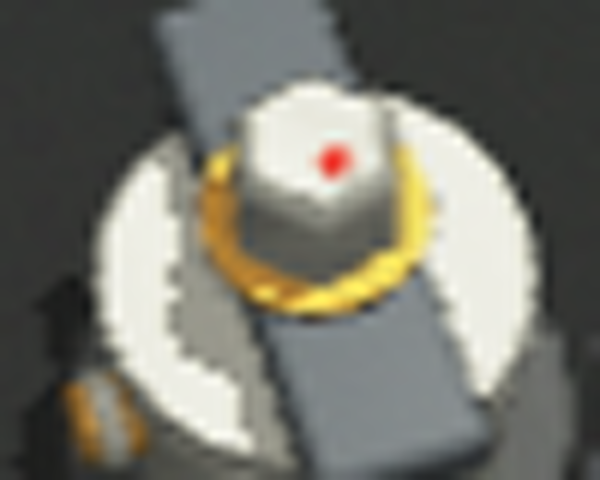

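View pics/ht.png

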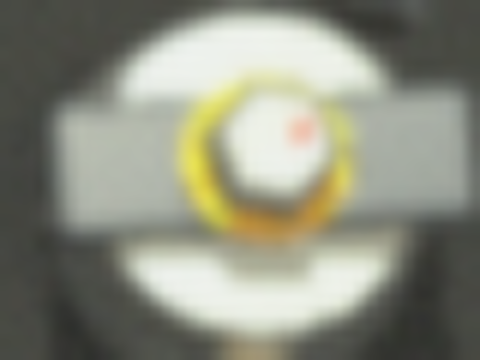

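```bash
python3 - <<'E'
from h import *
from scipy.optimize import least_squares
a=cv2.imread("pics/side0.png");b=cv2.imread("pics/top0.png")
def circ(n,pts,z,R):
    X=np.array([cast(n,t,z)[:2] for t in pts])
    f=lambda p:np.hypot(X[:,0]-p[0],X[:,1]-p[1])-R
    r=least_squares(f,X.mean(0),loss="soft_l1");return r.x,np.abs(r.fun).mean()
def up(pts,x0,y0,k=12): return [(x0+(u+.5)/k-.5,y0+(v+.5)/k-.5) for u,v in pts]
# washer outer edge (read in zooms)
print("washer side",circ("side",up([(201,200),(206,238),(218,265),(433,200),(428,235),(214,165),(416,165)],300,235),89,21.5))
print("washer top",circ("top",up([(178,150),(186,190),(200,105),(352,190),(354,150),(230,78)],340,195),89,21.5))
# head top face
for n,im,box in(("side",a,(316,238,338,258)),("top",b,(352,200,372,218))):
    x0,y0,x1,y1=box;c=cv2.cvtColor(im,cv2.COLOR_BGR2GRAY)[y0:y1,x0:x1];print(n);print(c)
# red dots
print("dot",tri((327.4,247.8),up([(302,129)],340,195)[0]))
for n,uv in(("side",(327.4,247.8)),("top",up([(302,129)],340,195)[0])): print(cast(n,uv,113))
print("cam horiz dir", P["side"]["pose"][:2,3], P["top"]["pose"][:2,3])
E
```

```text
washer side (array([507.397,  79.435]), np.float64(0.4815249982949957))
washer top (array([507.451,  77.355]), np.float64(0.5962173449473589))
side
[[125 125 126 127 128 127 128 126 126 127 127 114  78  52  51  52  52  51
   53  52  52  51]
 [125 126 127 127 126 127 127 127 128 128 128 125  93  45  52  51  51  51
   53  52  52  52]
 [126 126 127 126 127 127 128 128 128 128 128 125 105  63  50  51  51  53
   52  52  52  52]
 [128 127 127 127 127 128 128 128 125 130 143 116 125  99  51  53  53  53
   53  53  53  51]
 [125 127 127 128 127 127 121 143 215 235 236 223 157  97  88  87  51  53
   53  52  53  52]
 [115 127 127 127 116 126 203 232 232 232 233 234 236 234 213 176 198 178
   89  52  52  53]
 [111 128 127 125 159 224 234 233 231 230 232 232 232 234 231 197 164 221
  230 181  89  52]
 [104 125 116  99 151 218 236 236 234 233 231 231 231 232 227 193 165 221
  236 237 231 180]
 [ 87 115 120 106 152 218 236 236 236 235 235 234 232 231 227 196 151 202
  236 237 237 237]
 [ 69 111 138 140 153 222 238 237 237 236 226 163 166 217 231 208 151 186
  228 236 237 237]
 [ 46 140 201 134 150 
[... 1956 characters left out ...]
90 172 142 125 120 114 115 123 139 150 159 156 148
  143 140]
 [147 146 143 138 138 158 171 157 144 138 131 129 134 146 147 134 127 122
  122 120]
 [132 134 133 130 127 133 146 149 149 150 147 148 154 155 147 138 137 139
  139 140]
 [164 168 167 167 162 160 157 155 151 154 154 154 164 167 169 171 171 171
  172 168]
 [206 209 210 211 210 202 183 169 166 165 164 165 168 177 200 209 210 210
  207 194]
 [226 233 235 235 235 231 216 191 179 177 177 176 178 194 224 233 234 234
  229 208]]
dot (array([508.958,  72.061, 118.809]), [np.float64(0.31972921383194725), np.float64(0.31972921383200104)])
[509.584  75.33  113.   ]
[510.319  71.333 113.   ]
cam horiz dir [ 394.569 -325.164] [281.501 231.934]
```

```bash
python3 - <<'E'
from h import *
a=cv2.imread("pics/side0.png");b=cv2.imread("pics/top0.png")
rs,rt=cast("side",(302.5,207.4),12),cast("top",(299.57,215.45),12)
print("ring hole",rs,rt,tri((302.5,207.4),(299.57,215.45)))
for n,im,box,z in(("side",a,(275,155,310,192),30),("top",b,(243,207,285,228),35)):
    x0,y0,x1,y1=box;g=cv2.cvtColor(im[y0:y1,x0:x1],cv2.COLOR_BGR2GRAY)
    m=(g<(45 if n=="side" else 90)).astype(np.uint8)
    k,l,st,ce=cv2.connectedComponentsWithStats(m);i=1+np.argmax(st[1:,4]);print(n,st[i],ce[i]+[x0,y0])
    pts=np.argwhere(l==i)[:,::-1]+[x0,y0]
    W=np.array([cast(n,p,z)[:2] for p in pts]);r=cv2.minAreaRect(W.astype(np.float32));print(n,r,W.mean(0))
    mm=W.mean(0);u=np.linalg.svd(W-mm)[2][0];print("dir",np.degrees(np.arctan2(*u[::-1])))
save(a,"g1",(275,150,325,225),8);save(b,"g2",(240,200,320,235),10)
E
```

```text
ring hole [497.432 269.196  12.   ] [499.227 265.852  12.   ] (array([497.627, 265.695,  16.911]), [np.float64(0.8177183929861943), np.float64(0.8177183929861875)])
side [  6   5  19  32 292] [289.49  175.363]
side ((486.90057373046875, 374.4489440917969), (26.77688980102539, 119.84085845947266), 4.875084400177002) [487.228 373.572]
dir -86.3696220456224
top [  5   9  36   9 217] [263.502 220.194]
top ((484.84442138671875, 371.4489440917969), (24.679088592529297, 108.64994812011719), 4.291749477386475) [482.657 377.101]
dir -88.9569110557823
```

View pics/g1.png

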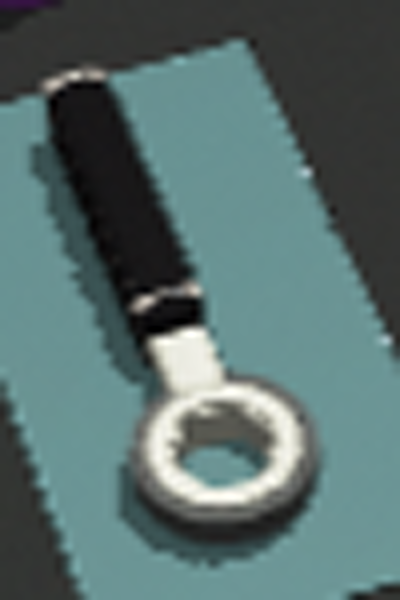

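View pics/g2.png

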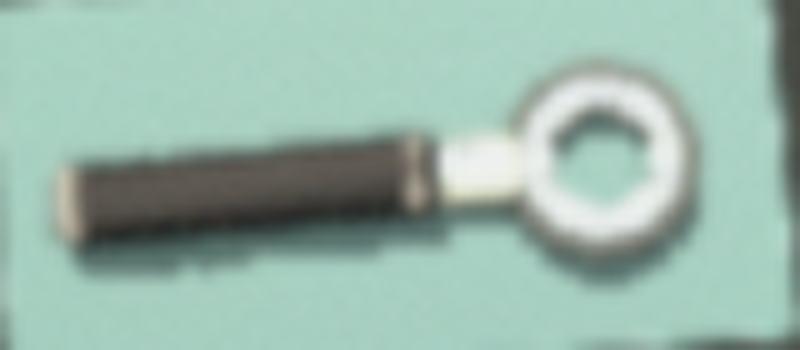

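```bash
python3 - <<'E'
from h import *
rt=cast("top",(300.05,215.05),21);gt=cast("top",(264.2,218.6),35);rs=cast("side",(303.1,204.6),21);gs=cast("side",(290.1,172.8),35)
for r,g in((rt,gt),(rs,gs)):
    d=(r-g)[:2];print(r[:2],g[:2],np.hypot(*d),np.degrees(np.arctan2(d[1],d[0])))
print("tip",cast("side",(326.6,251),113), cast("side",(326.8,254),107))
# obstacles rough
for nm,s in(("jar",(308,344)),("beaker",(381,236)),("vial",(361,214))):print(nm,cast("side",s,50)[:2])
from scipy.spatial.transform import Rotation as R
def q(head,flip): # tool z down, wrench heading deg; tool y perpendicular to wrench x
    a=np.radians(head); x=np.array([np.cos(a),np.sin(a),0])*(1 if flip else -1); z=np.array([0,0,-1.]);return R.from_matrix(np.c_[x,np.cross(z,x),z]).as_quat()
C=np.array([507.4,78.4])
for fl in(0,1):
    print(fl,env.ik([490,373,80],q(-86,fl)))
    for h in(-60,-90,-125,-135):
        a=np.radians(h);g=C-110*np.array([np.cos(a),np.sin(a)]);print(h,g,env.ik([*g,166],q(h,fl)))
E
```

```text
[499.055 264.111] [487.602 374.967] 111.4466329258195 -84.10150561769035
[500.003 270.997] [490.364 377.236] 106.67633766113352 -84.81571939297122
tip [505.767  68.291 113.   ] [505.087  64.506 107.   ]
jar [421.859 -88.408]
beaker [650.79  106.775]
vial [626.654 180.639]
0 [ 0.631  0.72   1.742 -0.     0.679  0.562]
-60 [452.4   173.663] [ 0.342  0.441  2.022 -0.     0.679 -0.182]
-90 [507.4 188.4] [ 0.334  0.503  1.899 -0.     0.74   0.334]
-125 [570.493 168.507] [ 0.267  0.563  1.778 -0.     0.801  0.878]
-135 [585.182 156.182] [ 0.241  0.575  1.753 -0.     0.814  1.027]
1 None
-60 [452.4   173.663] None
-90 [507.4 188.4] None
-125 [570.493 168.507] [ 0.267  0.563  1.778 -0.     0.801 -2.264]
-135 [585.182 156.182] [ 0.241  0.575  1.753 -0.     0.814 -2.115]
```

```bash
cat >> h.py <<'E'
from scipy.spatial.transform import Rotation as R
def q(head):
    a=np.radians(head); x=-np.array([np.cos(a),np.sin(a),0]); z=np.array([0,0,-1.]);return R.from_matrix(np.c_[x,np.cross(z,x),z]).as_quat()
def st(tag=""):
    s=state();print(tag,"t",round(s["time_s"],2),"pos",s["tool_pos"],"F",s["force"],"M",s["wrist_torque"],"w",round(s["width"],1));return s
E
python3 - <<'E'
from h import *
env.reach([488.9,376.5,170],q(-84.5));st()
print(env.move_l([488.9,376.5,86],rate=80,f_stop=8));st()
snap("side","p1",(220,80,370,240),4)
E
```

```text
t 1.47 pos [488.582 377.444 170.506] F [ 0.459  0.256 -0.644] M [-0.051  0.041  0.024] w 87.8
False
 t 2.67 pos [489.235 376.734  86.546] F [-0.515  0.643 -0.132] M [-0.072  0.106 -0.03 ] w 87.9
```

View pics/p1.png

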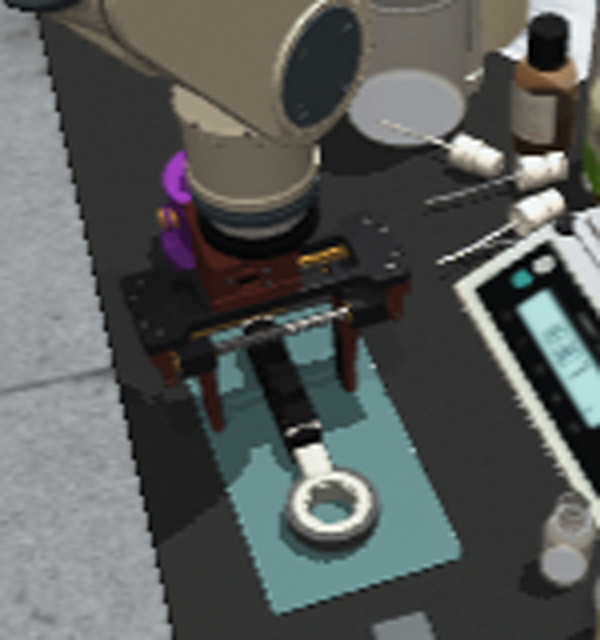

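The jaws straddle the black grip, with the ring at about (303,206) still in view and nothing touching. Grip and lift a little.

```bash
python3 - <<'E'
from h import *
set_gripper(10);st("gr")
env.move_l([488.9,376.5,200],rate=100);st("up")
im=snap("side","p2",(250,110,360,230),6); im=snap("top","p2t",(230,170,390,250),5)
E
```

```text
gr t 3.72 pos [489.063 376.59   86.04 ] F [ 1.013  0.709 -0.779] M [-0.048 -0.076  0.074] w 24.1
up t 5.01 pos [488.558 376.22  199.229] F [-0.621 -0.161 -2.537] M [ 0.043  0.031 -0.051] w 24.1
```

View pics/p2.png

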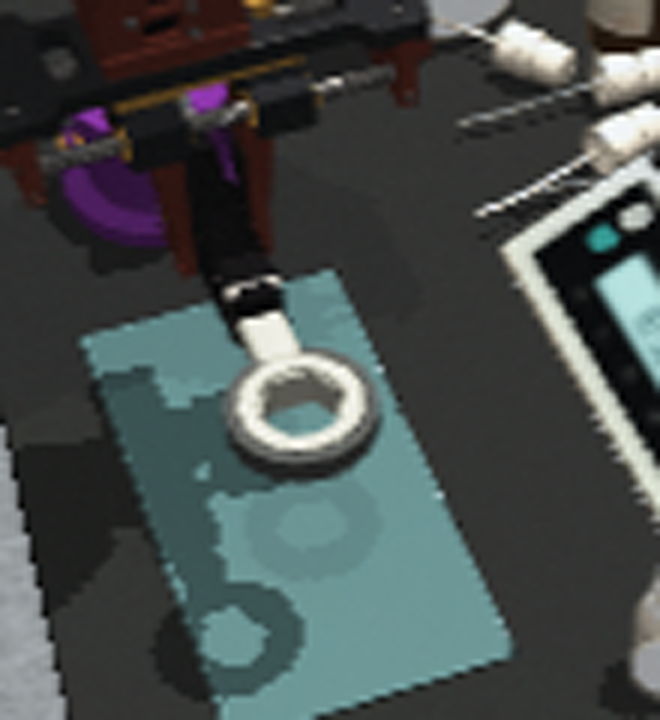

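View pics/p2t.png

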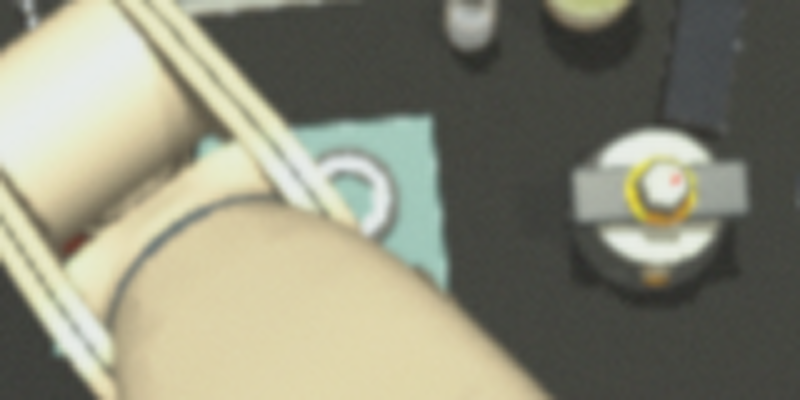

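```bash
cat >> h.py <<'E'
def tcp_for(c,h,L=110):
    a=np.radians(h);return np.array(c)-L*np.array([np.cos(a),np.sin(a)])
E
python3 - <<'E'
from h import *
print(cast("side",(299.9,178.2),134))
h=-67;p=tcp_for((507.4,78.4),h)
env.reach([*p,230],q(h));st()
env.move_l([*p,205],rate=60);env.hold(.3);st()
snap("side","p3",(270,200,380,290),7); snap("top","p3t",(320,170,400,250),7)
E
```

```text
[496.781 264.826 134.   ]
 t 5.92 pos [465.085 180.205 230.177] F [-0.118  0.299 -3.587] M [ 0.061  0.009 -0.014] w 23.7
 t 6.79 pos [464.596 179.681 205.319] F [ 0.261 -0.98  -2.764] M [ 0.051  0.081 -0.046] w 23.9
```

View pics/p3.png

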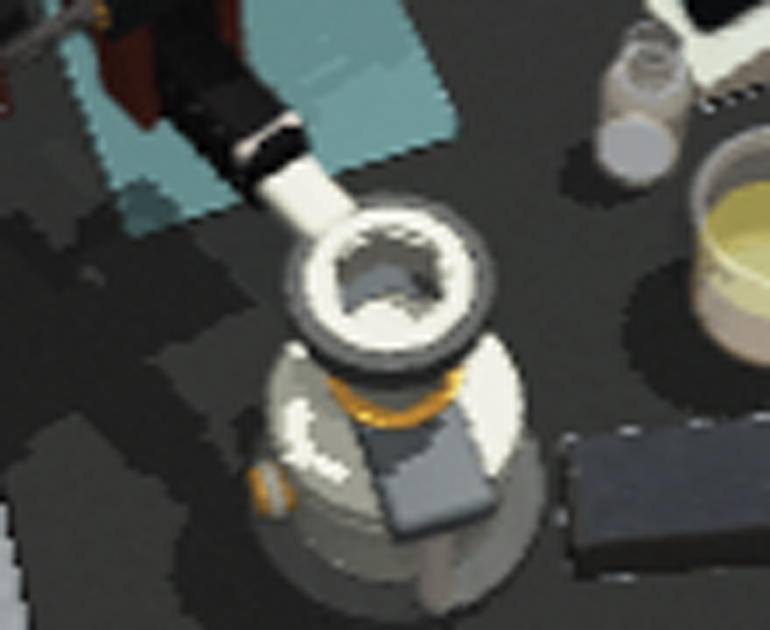

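View pics/p3t.png

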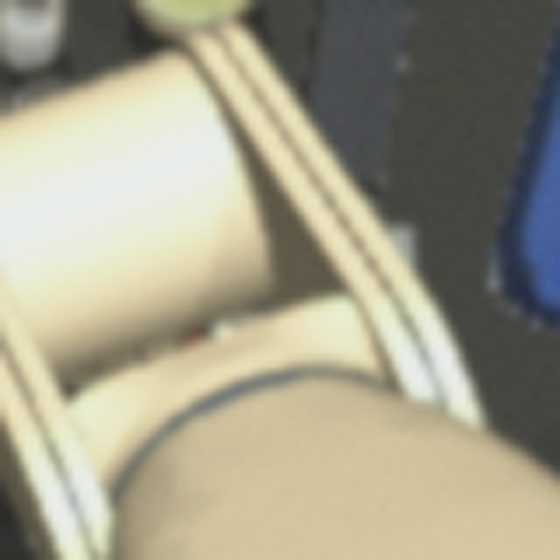

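```bash
python3 - <<'E'
from h import *
print(cast("side",(325.3,239.1),140),proj("side",(507.4,79.4,140)),proj("side",(507.4,79.4,140)))
a=cv2.imread("pics/raw_p3.png");g=cv2.cvtColor(a,cv2.COLOR_BGR2HSV)
m=((g[...,2]>205)&(g[...,1]<30)).astype(np.uint8);m[:225]=0
cs,_=cv2.findContours(m,0,1)
for c in cs:
    if len(c)>12:
        print(cv2.boundingRect(c),cv2.fitEllipse(c))
E
```

```text
[506.817  81.253 140.   ] [325.815 239.762] [325.815 239.762]
(622, 393, 18, 7) ((634.2015991210938, 396.8575744628906), (4.933821201324463, 19.908309936523438), 80.07548522949219)
(100, 340, 50, 60) ((132.77967834472656, 378.2528076171875), (39.247920989990234, 69.77862548828125), 30.780263900756836)
(0, 333, 8, 3) ((3.3634986877441406, 334.09222412109375), (1.4500775337219238, 6.836496353149414), 75.37987518310547)
(153, 328, 22, 72) ((163.14907836914062, 368.5023498535156), (22.062541961669922, 86.74089050292969), 179.7755584716797)
(295, 324, 28, 32) ((308.33642578125, 338.2950134277344), (24.803647994995117, 29.215885162353516), 162.20542907714844)
(0, 322, 6, 4) ((1.900390386581421, 323.17724609375), (2.838590145111084, 5.969100475311279), 80.44677734375)
(0, 312, 4, 6) ((1.2059072256088257, 314.7496643066406), (2.9939963817596436, 5.6683197021484375), 177.99966430664062)
(357, 305, 59, 59) ((386.02471923828125, 333.9363098144531), (54.956295013427734, 60.941123962402344), 134.82542419433594)
(81, 282, 84, 34) ((103.17920684814453, 303.7292175292969), (13.445194244384766, 105.9
[... 582 characters left out ...]
75195, 17.264476776123047), 175.8599090576172)
(522, 244, 5, 7) ((524.0519409179688, 246.61453247070312), (2.8339555263519287, 6.791496276855469), 148.96051025390625)
(592, 225, 48, 14) ((614.0501098632812, 230.0367889404297), (12.5331449508667, 50.34233093261719), 88.4947738647461)
(496, 225, 13, 14) ((501.7955627441406, 231.84420776367188), (11.729376792907715, 14.654995918273926), 14.970498085021973)
(490, 225, 4, 6) ((491.71636962890625, 226.67063903808594), (3.0415542125701904, 5.5201287269592285), 166.4356689453125)
(459, 225, 9, 2) ((463.0, 225.5), (0.0, 1.0), 0.0)
(308, 225, 29, 25) ((323.1538391113281, 237.5863037109375), (19.273635864257812, 30.942981719970703), 126.06880950927734)
```

```bash
python3 - <<'E'
from h import *
h=-67;p=tcp_for((507.6,77.4),h)
s=env.read_state()
print(env.move_l([*p,205],rate=40))
s0=st("pre")
for z in(196,192,189,186,182,178,174,172):
    hit=env.move_l([*p,z],rate=25,f_stop=6);s=st(f"{z} {hit}")
    if hit:break
E
```

```text
False
pre t 7.14 pos [464.655 178.579 205.082] F [ 0.646  0.179 -2.557] M [0.077 0.031 0.029] w 23.9
196 False t 7.65 pos [464.551 178.639 195.782] F [-0.45   0.752 -3.083] M [ 0.05   0.085 -0.002] w 23.5
192 False t 7.96 pos [464.724 178.716 191.946] F [ 0.216 -0.103 -2.239] M [0.095 0.04  0.041] w 23.9
189 False t 8.22 pos [465.156 179.179 189.307] F [ 0.961  4.974 -0.283] M [ 0.655 -0.192  0.283] w 23.8
186 False t 8.49 pos [465.076 179.266 186.361] F [-0.867  5.52   1.997] M [ 0.698 -0.039  0.219] w 23.7
182 False t 8.8 pos [465.033 179.315 182.311] F [0.192 6.348 1.658] M [ 0.78  -0.054  0.16 ] w 24.1
178 False t 9.11 pos [464.995 179.28  178.29 ] F [-0.044  7.686  1.344] M [ 0.769 -0.026  0.211] w 23.7
174 False t 9.42 pos [464.973 179.229 174.236] F [0.185 5.717 0.877] M [ 0.733 -0.035  0.262] w 23.8
172 False t 9.67 pos [465.003 179.201 172.298] F [0.409 6.432 1.702] M [ 0.641 -0.068  0.209] w 23.7
```

```bash
python3 - <<'E'
from h import *
h=-67;p=tcp_for((507.7,78.4),h)
env.move_l([*p,172],rate=10);st("shift")
for z in(171,170,169,168):
    hit=env.move_l([*p,z],rate=10,f_stop=5);s=st(f"{z} {hit}")
    if hit or s["force"][2]>4:break
snap("side","p4",(270,200,380,290),7)
E
```

```text
shift t 9.92 pos [464.72  179.746 171.951] F [-0.257  3.678 -1.52 ] M [ 0.55  -0.081  0.199] w 23.6
171 False t 10.17 pos [464.848 179.864 170.812] F [ 1.152  3.733 -2.741] M [ 0.924 -0.117  0.304] w 24.0
170 False t 10.42 pos [464.942 179.862 169.857] F [ 1.761  4.914 -3.499] M [ 0.881 -0.178  0.318] w 23.9
169 False t 10.67 pos [464.965 179.891 168.903] F [ 1.495  4.973 -3.18 ] M [ 0.838 -0.115  0.309] w 23.8
168 False t 10.92 pos [464.975 179.876 167.913] F [ 1.722  4.582 -2.592] M [ 0.844 -0.173  0.256] w 23.9
```

View pics/p4.png

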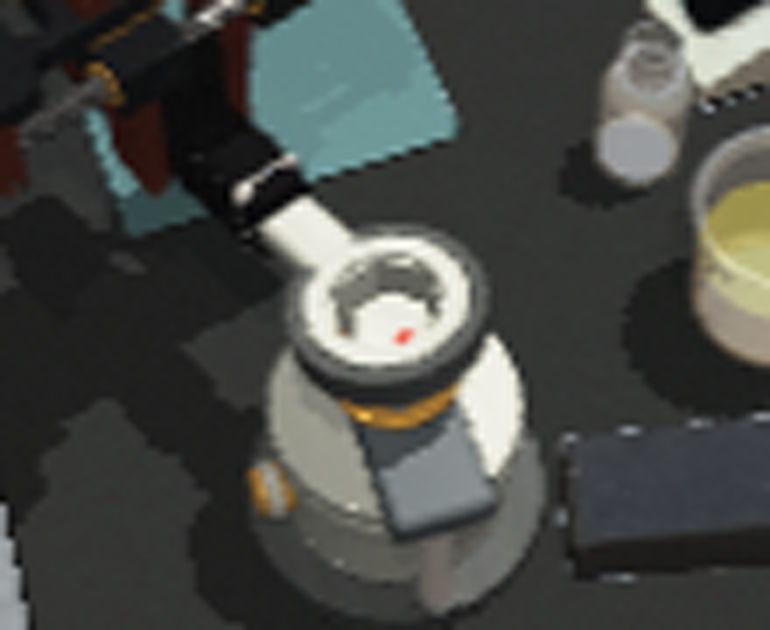

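```bash
python3 - <<'E'
from h import *
for z in(140,130,125,120,115,107):print(z,proj("side",(507.4,79.4,z)))
# grip tail/front points
for nm,uv in(("ring",(325.0,242.4)),):
    for z in (107,115,125):print(nm,z,cast("side",uv,z))
a=cv2.imread("pics/raw_p4.png");save(a,"p4b",(270,190,350,270),9)
E
```

```text
140 [325.815 239.762]
130 [325.842 242.285]
125 [325.855 243.528]
120 [325.868 244.759]
115 [325.881 245.978]
107 [325.901 247.903]
ring 107 [509.345  93.19  107.   ]
ring 115 [508.051  88.472 115.   ]
ring 125 [506.433  82.573 125.   ]
```

View pics/p4b.png

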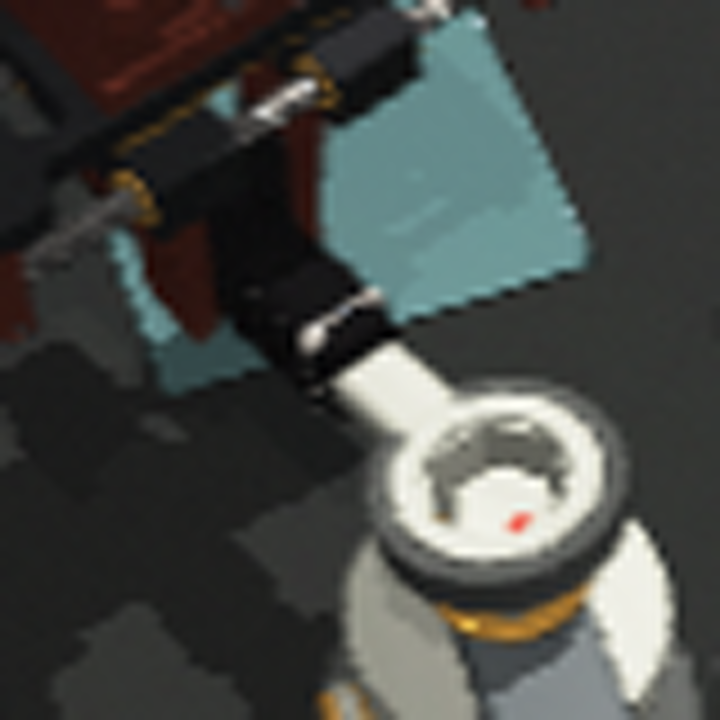

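The picture shows the ring still high on the taper: its white top is centred at about (325,242), which is z of about 128 rather than 107. The wrench has pitched nose-up in the pads. I'll lift clear and measure the pitch.

```bash
python3 - <<'E'
from h import *
h=-67;p=tcp_for((507.7,78.4),h)
env.move_l([*p,200],rate=60);env.hold(.2);st("up")
a=snap("side","p5",(290,180,370,270),8)
E
```

```text
up t 11.85 pos [464.473 179.553 199.636] F [ 0.875 -0.176 -2.55 ] M [0.033 0.056 0.035] w 23.8
```

View pics/p5.png

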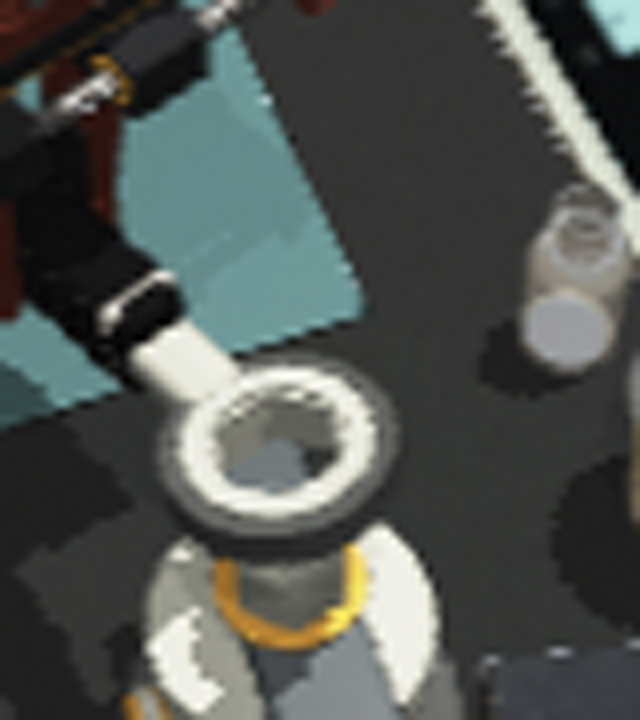

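```bash
python3 - <<'E'
from h import *
from scipy.optimize import brentq
g=np.array([464.5,179.5,199.6-61-7])  # wrench grip centre
u=np.array([np.cos(np.radians(-67)),np.sin(np.radians(-67))])
# ring top face centre in wrench: 110 ahead, z = +2 (18-16) about pads pivot
def ringtop(th,dy=0):
    piv=g+[0,0,7]; v=np.array([110,-7+2]) # along, up from pivot
    c,s=np.cos(th),np.sin(th);w=np.array([c*v[0]-s*v[1],s*v[0]+c*v[1]])
    return np.array([*(piv[:2]+u*w[0]),piv[2]+w[1]])
for th in np.radians([0,4,8,10,12,14,16]):print(np.degrees(th),ringtop(th),proj("side",ringtop(th)))
print("obs 324.7,234.8;  p3 check", proj("side",ringtop(0)+[0,0,5.7]),"obs 325.3 239.1")
E
```

```text
0.0 [507.48   78.244 133.6  ] [326.023 241.828]
4.0 [507.512  78.17  141.285] [326.028 239.907]
8.0 [507.334  78.589 148.958] [325.87  237.788]
10.0 [507.167  78.984 152.777] [325.728 236.656]
12.000000000000002 [506.947  79.5   156.58 ] [325.544 235.479]
14.0 [506.676  80.139 160.36 ] [325.318 234.256]
16.0 [506.354  80.898 164.114] [325.05 232.99]
obs 324.7,234.8;  p3 check [326.009 240.387] obs 325.3 239.1
```

```bash
cat >> h.py <<'E'
def pose(c,h,zu,th):
    """TCP pose putting ring underside centre at (c,zu), wrench level, tool tilted th deg"""
    a=np.radians(h);t=np.radians(th);u=np.array([np.cos(a),np.sin(a),0]);k=np.array([0,0,1.])
    Pv=np.array([*c,zu+23])-110*u   # pads are 23 above the underside
    tcp=Pv+61*np.cos(t)*k+61*np.sin(t)*u
    rot=R.from_rotvec(np.cross(u,-k)*t)*R.from_quat(q(h))
    return tcp,rot.as_quat()
def go(c,h,zu,th,rate=30,f=None):
    p,r=pose(c,h,zu,th);return env.move_l(p,rot=r,rate=rate,f_stop=f)
E
python3 - <<'E'
from h import *
print(pose((507.6,78.8),-67,120,0))
go((507.6,78.8),-67,121,11,rate=40);env.hold(.2);st("tilt")
a=snap("side","p6",(290,180,370,270),8)
E
```

```text
(array([464.62 , 180.056, 204.   ]), array([0.552, 0.834, 0.   , 0.   ]))
tilt t 12.55 pos [468.863 169.804 203.81 ] F [-0.476  0.358 -3.098] M [-0.147 -0.017 -0.019] w 24.2
```

View pics/p6.png

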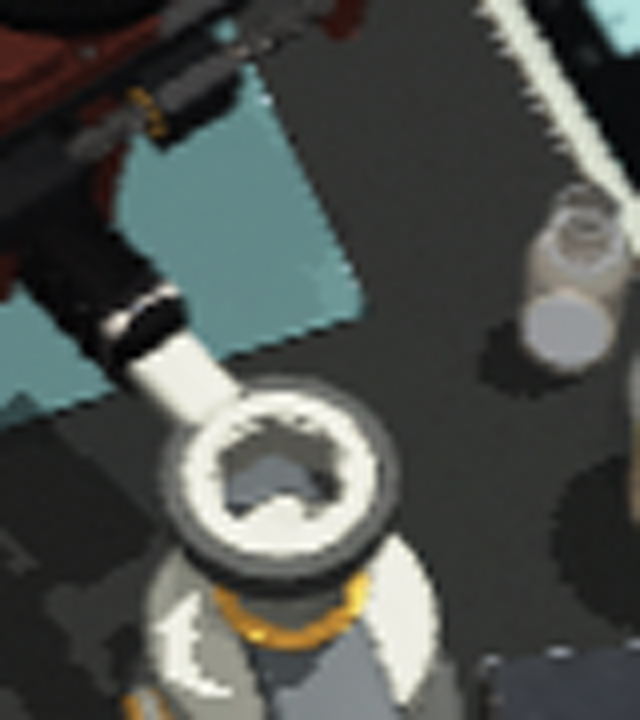

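```bash
python3 - <<'E'
from h import *
c=(507.6,78.8)
for z in(112,109.5,108,106.5,105.5):
    go(c,-67,z,11,rate=20);s=st(z)
    if s["force"][2]>-1 or np.hypot(*s["force"][:2])>4:break
a=snap("side","p7",(290,190,370,270),8)
E
```

```text
112 t 13.2 pos [469.163 169.296 194.761] F [ 0.122 -1.122 -2.675] M [-0.113 -0.015  0.016] w 24.0
109.5 t 13.47 pos [469.15  169.291 192.285] F [ 0.179 -0.099 -2.359] M [-0.104  0.018 -0.004] w 24.2
108 t 13.72 pos [469.522 169.208 190.986] F [ 0.01  -3.053 -1.361] M [-0.565 -0.209 -0.013] w 24.0
106.5 t 13.97 pos [469.732 169.188 189.588] F [ 3.052 -3.864 -0.387] M [-0.975 -0.585  0.084] w 24.0
```

View pics/p7.png

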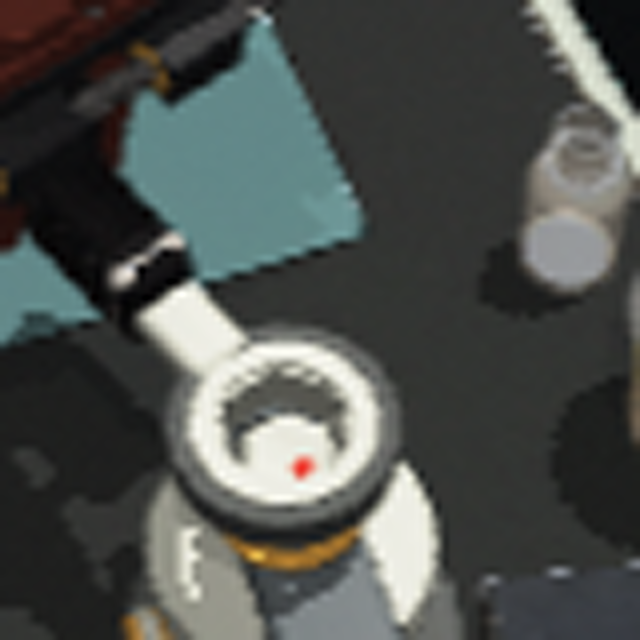

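```bash
python3 - <<'E'
from h import *
c=np.array([508.2,78.1]);z=107.
go(c,-67,z,11,rate=20)
for dh in(0,2,4,6,3,0,-2,-4,-6,-3,0):
    go(c,-67+dh,z,11,rate=25);s=st(f"{dh} c {c} z {z}")
    F=s["force"]; fz=F[2]+2.7
    c=c+np.clip(.08*F[:2],-.4,.4)
    if fz<1.5: z-=1.0
    elif fz>4: z+=0.5
    if z<101: print("IN");break
E
```

```text
0 c [508.2  78.1] z 107.0 t 14.53 pos [469.718 168.705 189.85 ] F [ 2.211 -0.394 -1.152] M [-0.531 -0.387  0.117] w 24.0
2 c [508.377  78.068] z 107.0 t 14.81 pos [466.86  167.26  189.927] F [ 1.706 -1.553 -0.939] M [-0.446 -0.391  0.097] w 23.8
4 c [508.513  77.944] z 107.0 t 15.09 pos [463.961 165.673 189.911] F [ 2.372 -1.035 -2.047] M [-0.432 -0.375  0.055] w 23.6
6 c [508.703  77.861] z 106.0 t 15.38 pos [461.422 163.776 188.805] F [ 3.162 -3.562 -3.021] M [-0.602 -0.689  0.08 ] w 24.1
3 c [508.956  77.576] z 105.0 t 15.75 pos [465.828 166.004 187.826] F [ 1.879 -1.401 -1.941] M [-0.452 -0.559  0.09 ] w 23.9
0 c [509.106  77.464] z 104.0 t 16.12 pos [470.297 168.061 186.75 ] F [ 1.351  0.139 -2.535] M [-0.092 -0.317  0.166] w 23.9
-2 c [509.214  77.475] z 103.0 t 16.42 pos [473.458 169.262 185.672] F [ 0.559  0.357 -2.466] M [-0.09  -0.048  0.014] w 24.0
-4 c [509.259  77.504] z 102.0 t 16.71 pos [476.9   170.454 184.76 ] F [-0.548 -0.241 -2.794] M [-0.166  0.026  0.019] w 23.9
-6 c [509.215  77.485] z 101.0 t 17.0 pos [480.267 171.532 183.837] F [-0.435 -0.011 -3.12 ] M [-0.078  0.054  0.044] w 23.8
IN
```

```bash
python3 - <<'E'
from h import *
c=np.array([509.2,77.5])
z=101
for z in(100,98,96,94,92,90.5,89.5,88.5,87.5,86.5):
    go(c,-71,z,11,rate=20);s=st(f"z {z}");F=s["force"]
    c=c+np.clip(.06*F[:2],-.3,.3)
    if F[2]+2.7>3 or np.hypot(*F[:2])>7:break
a=snap("side","p8",(290,190,370,270),8)
E
```

```text
z 100 t 17.33 pos [477.033 170.473 182.871] F [ 0.442  0.424 -2.406] M [-0.086  0.056  0.029] w 23.5
z 98 t 17.58 pos [477.176 170.525 180.757] F [-0.646  0.155 -2.299] M [-0.129  0.059 -0.01 ] w 23.8
z 96 t 17.83 pos [477.076 170.537 178.724] F [ 0.209 -0.332 -3.046] M [-0.1    0.055  0.   ] w 24.0
z 94 t 18.08 pos [477.103 170.485 176.726] F [-0.263  0.935 -2.381] M [-0.142  0.04   0.011] w 23.8
z 92 t 18.33 pos [477.085 170.553 174.754] F [ 0.186  0.31  -2.178] M [-0.105  0.013  0.047] w 23.9
z 90.5 t 18.58 pos [477.134 170.586 173.298] F [-0.178  0.942 -1.707] M [-0.127  0.009  0.027] w 24.0
z 89.5 t 18.83 pos [477.142 170.649 172.335] F [-0.094 -0.509 -2.438] M [-0.149  0.037 -0.02 ] w 24.0
z 88.5 t 19.08 pos [477.312 170.687 171.568] F [0.336 0.147 1.192] M [-0.351  0.009 -0.049] w 23.8
```

View pics/p8.png

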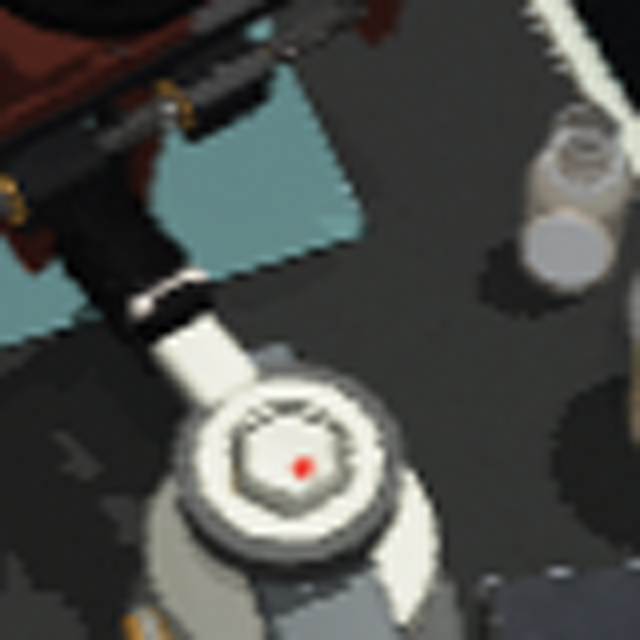

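The ring is seated: contact came at about z 88.7, and in the crop the head's taper stands proud of the ring, with the red dot at about (328,248). Now tightening, while watching the torque.

```bash
cat > turn.py <<'E'
from h import *
def meas(c):
    s=state();m=R.from_quat(s["orientation"]).as_matrix();g=s["tool_pos"]+61*m[:,2]
    r=(s["tool_pos"]-[c[0],c[1],0])/1000;F=s["force"];T=r[0]*F[1]-r[1]*F[0]+s["wrist_torque"][2]
    d=np.array(c)-g[:2];ah=np.degrees(np.arctan2(d[1],d[0]));yaw=np.degrees(np.arctan2(-m[1,0],-m[0,0]))
    Fr=F[:2]@(d/np.linalg.norm(d))
    return s,T,ah,yaw,Fr,F[2]
E
python3 - <<'E'
from turn import *
c=np.array([509.2,77.6]);h=-71.;mx=-9;hp=None;zu=88.9;drop=False
while h>-142:
    h-=2 if mx<.55 else 1
    go(c,h,zu,11,rate=25)
    s,T,ah,yaw,Fr,fz=meas(c)
    print(f"{s['time_s']:.2f} h {h:.1f} ah {ah:.1f} yaw {yaw:.1f} T {T:.2f} Fr {Fr:.1f} Fz {fz:.1f} Mz {s['wrist_torque'][2]:.2f} w {s['width']:.1f}")
    if T>mx: mx=T;hp=yaw
    if mx>.8 and T<mx-.25: print("DROP");break
    if abs(Fr)>10 or fz>6 or s['time_s']>40: print("stop");break
print(mx,hp)
E
```

```text
19.43 h -73.0 ah -73.0 yaw -73.0 T -0.09 Fr -0.4 Fz -0.5 Mz 0.05 w 24.0
19.71 h -75.0 ah -74.9 yaw -74.9 T 0.07 Fr -0.1 Fz -0.0 Mz 0.04 w 23.7
19.99 h -77.0 ah -76.9 yaw -76.9 T 0.04 Fr -1.5 Fz -1.2 Mz 0.05 w 24.0
20.27 h -79.0 ah -78.8 yaw -78.9 T 0.29 Fr -0.8 Fz -0.9 Mz 0.21 w 23.8
20.56 h -81.0 ah -80.7 yaw -80.9 T 0.64 Fr -1.5 Fz -0.6 Mz 0.40 w 23.8
20.81 h -82.0 ah -81.7 yaw -82.0 T 0.72 Fr -2.1 Fz -1.7 Mz 0.44 w 23.8
21.06 h -83.0 ah -82.8 yaw -83.0 T 0.80 Fr -1.7 Fz -1.1 Mz 0.38 w 23.8
21.31 h -84.0 ah -83.8 yaw -84.0 T 0.72 Fr -1.2 Fz -1.0 Mz 0.35 w 23.9
21.56 h -85.0 ah -84.8 yaw -85.0 T 0.83 Fr -2.0 Fz -1.4 Mz 0.33 w 23.6
21.81 h -86.0 ah -85.8 yaw -86.0 T 0.85 Fr -0.6 Fz -1.1 Mz 0.32 w 23.9
22.06 h -87.0 ah -86.8 yaw -87.0 T 0.75 Fr -1.2 Fz -0.3 Mz 0.30 w 23.9
22.31 h -88.0 ah -87.8 yaw -88.0 T 0.96 Fr -2.5 Fz -0.5 Mz 0.38 w 24.3
22.56 h -89.0 ah -88.8 yaw -89.0 T 0.82 Fr -0.4 Fz -0.7 Mz 0.32 w 23.5
22.81 h -90.0 ah -89.7 yaw -90.0 T 0.93 Fr -0.6 Fz -0.3 Mz 0.37 w 24.0
23.06 h -91.0 ah -90.7 yaw -91.0 T 0.85 Fr -1.4 Fz 0.0 Mz 0.28 w 23.5
23.31 h -92.0 ah -91.7 yaw -92.0 T 
[... 1491 characters left out ...]
8.56 h -113.0 ah -112.4 yaw -113.0 T 1.16 Fr 0.7 Fz -0.3 Mz 0.53 w 24.3
28.81 h -114.0 ah -113.4 yaw -114.0 T 1.24 Fr 0.2 Fz 0.2 Mz 0.52 w 23.4
29.06 h -115.0 ah -114.4 yaw -115.0 T 1.25 Fr 0.0 Fz 0.9 Mz 0.52 w 24.1
29.31 h -116.0 ah -115.4 yaw -116.0 T 1.27 Fr -0.1 Fz 0.0 Mz 0.54 w 23.8
29.56 h -117.0 ah -116.4 yaw -117.0 T 1.30 Fr -0.3 Fz -0.6 Mz 0.49 w 24.0
29.81 h -118.0 ah -117.4 yaw -118.0 T 1.43 Fr 0.1 Fz 0.4 Mz 0.56 w 23.9
30.06 h -119.0 ah -118.3 yaw -119.0 T 1.34 Fr -0.5 Fz -0.4 Mz 0.53 w 23.9
30.31 h -120.0 ah -119.3 yaw -120.0 T 1.34 Fr -0.1 Fz -0.3 Mz 0.53 w 24.0
30.56 h -121.0 ah -120.4 yaw -121.0 T 1.16 Fr -0.5 Fz -0.6 Mz 0.43 w 23.9
DROP
1.4318333655943782 -117.96739019769649
```

```bash
python3 - <<'E'
from turn import *
c=np.array([509.2,77.6]);zu=88.9
for h in np.arange(-122,-127.5,-1):
    go(c,h,zu,11,rate=25);s,T,ah,yaw,Fr,fz=meas(c)
    print(f"{s['time_s']:.2f} h {h:.1f} ah {ah:.1f} T {T:.2f} Fr {Fr:.1f} Fz {fz:.1f}")
E
```

```text
30.81 h -122.0 ah -121.3 T 1.30 Fr 0.1 Fz 0.9
31.06 h -123.0 ah -122.3 T 1.33 Fr 0.4 Fz -0.0
31.31 h -124.0 ah -123.3 T 1.36 Fr -0.3 Fz -0.3
31.56 h -125.0 ah -124.3 T 1.40 Fr -0.0 Fz -1.0
31.81 h -126.0 ah -125.3 T 1.49 Fr 0.5 Fz 0.7
32.06 h -127.0 ah -126.3 T 1.48 Fr 0.6 Fz 0.3
```

```bash
python3 - <<'E'
from h import *
a=snap("side","p9",(290,190,370,270),8)
E
```

```text
(no output)
```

View pics/p9.png

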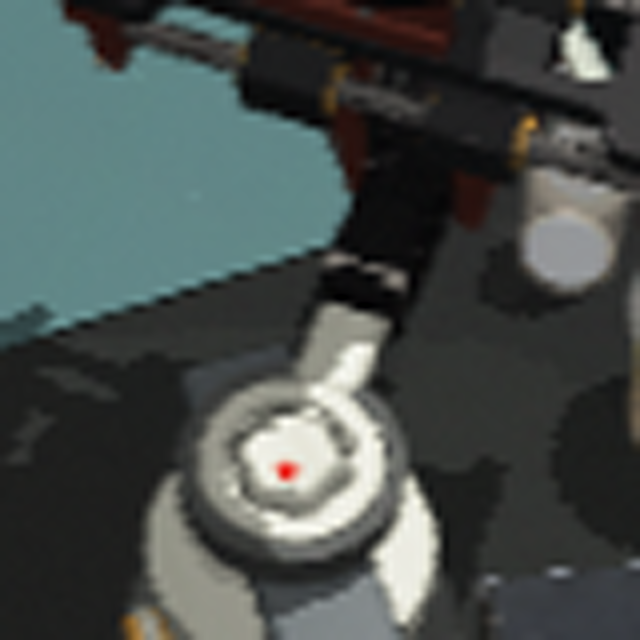

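```bash
python3 - <<'E'
from h import *
for f in("side0","raw_p7","raw_p8","raw_p9"):
    a=cv2.imread(f"pics/{f}.png").astype(float)[240:256,316:338]
    w=np.clip(a[...,2]-np.maximum(a[...,0],a[...,1])-25,0,None)
    v,u=np.mgrid[240:256,316:338];p=((u*w).sum()/w.sum(),(v*w).sum()/w.sum())
    x=cast("side",p,113)[:2];o=[]
    for c in((507.4,79.4),(507.4,80.4),(508.2,79.4),(506.6,79.4)):
        d=x-c;o.append((round(np.degrees(np.arctan2(d[1],d[0])),1),round(np.hypot(*d),1)))
    print(f,p,x,o)
E
```

```text
side0 (np.float64(324.3354700854701), np.float64(249.38247863247864)) [502.243  73.42 ] [(np.float64(-130.8), np.float64(7.9)), (np.float64(-126.5), np.float64(8.7)), (np.float64(-134.9), np.float64(8.4)), (np.float64(-126.1), np.float64(7.4))]
raw_p7 (np.float64(327.36495176848877), np.float64(247.93729903536976)) [509.417  75.027] [(np.float64(-65.2), np.float64(4.8)), (np.float64(-69.4), np.float64(5.7)), (np.float64(-74.4), np.float64(4.5)), (np.float64(-57.2), np.float64(5.2))]
raw_p8 (np.float64(327.38569206842925), np.float64(247.9720062208398)) [509.436  74.933] [(np.float64(-65.5), np.float64(4.9)), (np.float64(-69.6), np.float64(5.8)), (np.float64(-74.5), np.float64(4.6)), (np.float64(-57.6), np.float64(5.3))]
raw_p9 (np.float64(325.37261146496814), np.float64(248.38216560509554)) [505.038  75.161] [(np.float64(-119.1), np.float64(4.9)), (np.float64(-114.3), np.float64(5.7)), (np.float64(-126.7), np.float64(5.3)), (np.float64(-110.2), np.float64(4.5))]
```

```bash
python3 - <<'E'
from turn import *
c=np.array([509.2,77.6]);zu=88.9;low=0
for h in np.arange(-128,-146,-1.):
    go(c,h,zu,11,rate=25);v=[]
    for _ in range(2):
        s,T,ah,yaw,Fr,fz=meas(c);v.append(T);env.hold(.03)
    T=np.mean(v);print(f"{s['time_s']:.2f} h {h:.1f} ah {ah:.1f} T {T:.2f} Mz {s['wrist_torque'][2]:.2f} Fr {Fr:.1f} Fz {fz:.1f}")
    low=low+1 if T<1.25 else 0
    if low>=2 or T>1.9: break
E
```

```text
32.39 h -128.0 ah -127.3 T 1.40 Mz 0.58 Fr 0.0 Fz -0.2
32.71 h -129.0 ah -128.3 T 1.31 Mz 0.46 Fr -1.1 Fz -0.1
33.02 h -130.0 ah -129.3 T 1.27 Mz 0.42 Fr 0.7 Fz 0.1
33.34 h -131.0 ah -130.3 T 1.18 Mz 0.36 Fr 1.3 Fz -0.1
33.66 h -132.0 ah -131.4 T 1.11 Mz 0.38 Fr 1.7 Fz -0.6
```

```bash
python3 - <<'E'
from turn import *
c=np.array([509.2,77.6]);zu=88.9
for h in np.arange(-133,-136.5,-1.):
    go(c,h,zu,11,rate=25);v=[]
    for _ in range(2):
        s,T,ah,yaw,Fr,fz=meas(c);v.append(T);env.hold(.03)
    T=np.mean(v);print(f"{s['time_s']:.2f} h {h:.1f} ah {ah:.1f} T {T:.2f} Mz {s['wrist_torque'][2]:.2f} Fr {Fr:.1f} Fz {fz:.1f}")
    if T>1.3:break
env.hold(.1)
snap("side","p10",(290,190,370,270),8)
E
```

```text
33.98 h -133.0 ah -132.4 T 1.05 Mz 0.27 Fr 1.9 Fz -0.3
34.29 h -134.0 ah -133.4 T 1.07 Mz 0.35 Fr 1.8 Fz -0.4
34.61 h -135.0 ah -134.4 T 0.94 Mz 0.19 Fr 1.8 Fz 0.2
34.92 h -136.0 ah -135.5 T 0.89 Mz 0.18 Fr 2.2 Fz -0.2
```

View pics/p10.png

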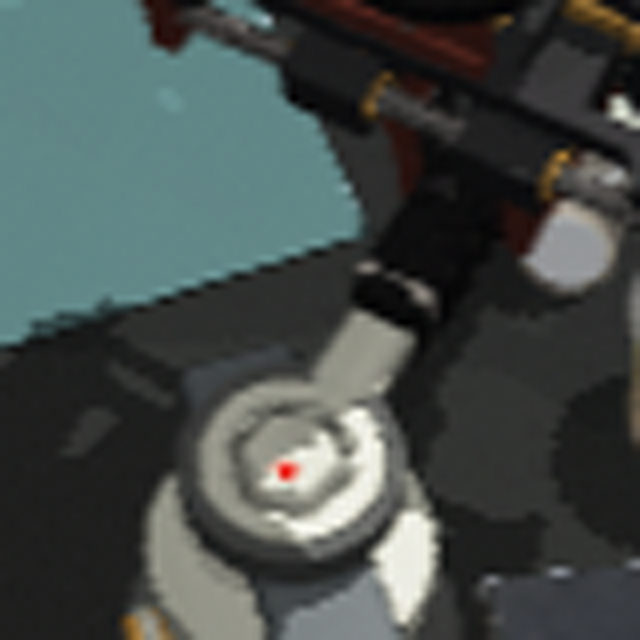

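The dot has stayed at (325,248) while the handle moved on 9°, and the torque fell from 1.48 to 0.89: the wrench has clicked and is not on its stop. Backing off to unload.

```bash
python3 - <<'E'
from turn import *
c=np.array([509.2,77.6]);zu=88.9;n=0
for h in np.arange(-134,-112,2.):
    if h>-126: h0=h
    go(c,h,zu,11,rate=25);v=[]
    for _ in range(2):
        s,T,ah,yaw,Fr,fz=meas(c);v.append(T);env.hold(.03)
    T=np.mean(v);print(f"{s['time_s']:.2f} h {h:.1f} ah {ah:.1f} T {T:.2f} F {s['force']} M {s['wrist_torque']}")
    if T<.12:
        break
E
```

```text
35.42 h -134.0 ah -133.4 T 1.05 F [-6.179  4.556 -0.888] M [0.372 1.586 0.325]
35.77 h -132.0 ah -131.3 T 1.18 F [-6.544  4.381 -0.748] M [0.415 1.561 0.403]
36.12 h -130.0 ah -129.3 T 1.29 F [-6.929  4.561 -0.698] M [0.476 1.543 0.479]
36.48 h -128.0 ah -127.3 T 1.38 F [-6.892  5.065  0.101] M [0.437 1.591 0.538]
36.83 h -126.0 ah -125.2 T 1.52 F [-7.741  5.287  0.068] M [0.427 1.6   0.602]
37.17 h -124.0 ah -123.5 T 0.98 F [-6.171  3.796 -0.416] M [0.195 1.376 0.315]
37.52 h -122.0 ah -121.6 T 0.64 F [-5.184  1.888 -0.803] M [0.058 1.335 0.101]
37.88 h -120.0 ah -119.7 T 0.41 F [-5.742  1.626 -1.59 ] M [-0.135  1.206 -0.17 ]
38.23 h -118.0 ah -117.9 T 0.18 F [-5.427  0.179 -1.54 ] M [-0.135  1.1   -0.307]
38.58 h -116.0 ah -116.0 T 0.15 F [-4.325  0.457 -1.548] M [-0.15   0.978 -0.269]
38.92 h -114.0 ah -114.1 T 0.11 F [-4.309 -0.249 -2.295] M [-0.32   0.898 -0.185]
```

```bash
python3 - <<'E'
from turn import *
c=np.array([509.2,77.6]);zu=89.2
for h in(-115,-115,-115,-115):
    s,T,ah,yaw,Fr,fz=meas(c);c=c+np.clip(.12*s["force"][:2],-.6,.6)
    go(c,h,zu,11,rate=15);s,T,ah,yaw,Fr,fz=meas(c)
    print(f"{s['time_s']:.2f} c {c} T {T:.2f} F {s['force']} M {s['wrist_torque']}")
E
```

```text
39.21 c [508.66   77.509] T 0.16 F [-3.524  1.6   -2.99 ] M [-0.041  0.616 -0.217]
39.46 c [508.237  77.701] T -0.03 F [-0.617  0.428 -2.819] M [-0.096  0.303 -0.107]
39.71 c [508.163  77.753] T -0.03 F [-0.451 -0.503 -2.689] M [-0.112  0.185 -0.046]
39.96 c [508.109  77.692] T 0.10 F [-0.432  0.983 -2.632] M [-0.082  0.092  0.021]
```

Unloaded: lateral forces are below 1 N. Lifting slowly, straight up, with checks on the forces.

```bash
python3 - <<'E'
from turn import *
c=np.array([508.1,77.7])
for z in(92,95,99,103,108,114,125):
    go(c,-115,z,11,rate=30);s,T,ah,yaw,Fr,fz=meas(c);F=s["force"]
    print(f"{s['time_s']:.2f} z {z} T {T:.2f} F {F} M {s['wrist_torque']}")
    if F[2]<-7 or np.hypot(*F[:2])>6: print("bind");break
    c=c+np.clip(.06*F[:2],-.3,.3)
else:
    go(c,-115,145,11,rate=60)
    snap("side","p11",(290,190,370,270),8)
E
```

```text
40.21 z 92 T 0.06 F [-0.172 -0.246 -2.778] M [-0.099  0.144  0.052]
40.46 z 95 T -0.04 F [ 0.262 -0.031 -2.694] M [-0.149  0.154 -0.012]
40.74 z 99 T 0.09 F [-0.486  0.274 -2.354] M [-0.131  0.13   0.038]
41.02 z 103 T 0.08 F [-0.886  0.226 -2.711] M [-0.149  0.155 -0.013]
41.34 z 108 T 0.05 F [-0.304  0.481 -2.623] M [-0.182  0.094  0.004]
41.69 z 114 T -0.01 F [ 0.263 -0.357 -2.41 ] M [-0.129  0.134  0.025]
42.21 z 125 T -0.09 F [ 0.26  -0.425 -2.62 ] M [-0.101  0.127 -0.051]
```

View pics/p11.png

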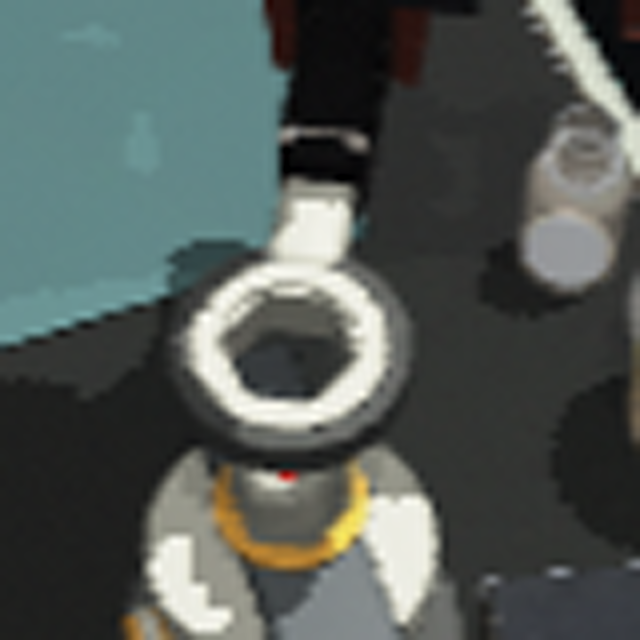

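```bash
python3 - <<'E'
from h import *
c=(499.3,267.5)
p,r=pose(c,-84.5,110,11);env.reach(p,r);st("over")
go(c,-84.5,20,11,rate=100);st("20")
for z in(10,6,4,3,2,1,0):
    hit=go(c,-84.5,z,11,rate=20,f=4);s=st(f"{z} {hit}")
    if hit or s["force"][2]>0:break
snap("side","p12",(250,110,360,230),6)
E
```

```text
over t 43.6 pos [490.055 364.737 192.738] F [ 0.094 -0.482 -1.63 ] M [-0.186  0.081  0.001] w 24.0
20 t 44.65 pos [490.268 365.659 103.451] F [-0.4    0.507 -2.214] M [-0.136  0.057  0.029] w 24.4
10 False t 45.3 pos [489.858 365.401  92.773] F [ 0.436  0.12  -2.818] M [-0.125  0.002 -0.026] w 23.9
6 False t 45.65 pos [489.767 365.361  88.688] F [-0.369  0.246 -2.893] M [-0.173  0.018 -0.017] w 23.7
4 False t 45.9 pos [489.796 365.355  86.744] F [ 0.556  0.307 -2.91 ] M [-0.131  0.056 -0.03 ] w 24.1
3 False t 46.15 pos [489.95  365.443  85.942] F [ 1.235  0.511 -2.245] M [-0.2   -0.028  0.011] w 24.0
2 False t 46.4 pos [490.059 365.554  85.113] F [0.195 1.199 0.919] M [-0.357  0.065 -0.039] w 23.8
```

View pics/p12.png

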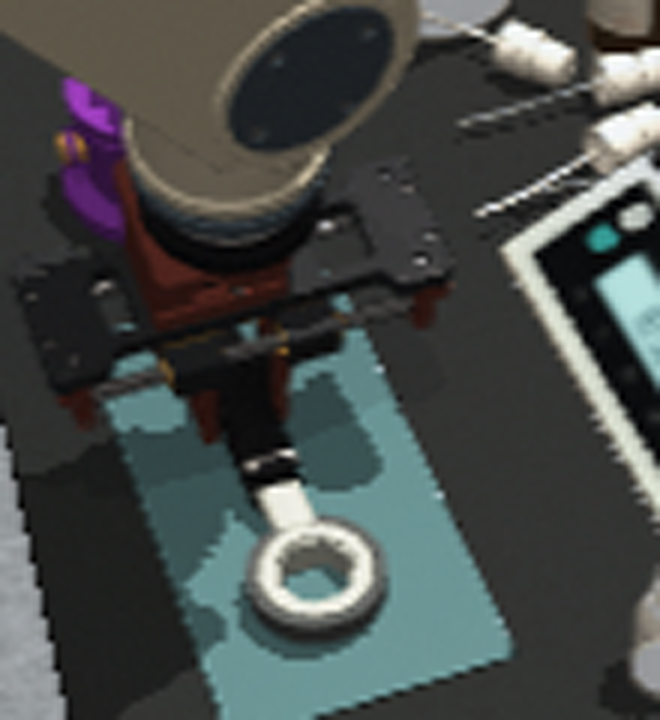

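```bash
python3 - <<'E'
from h import *
c=(499.3,267.5)
set_gripper(88);st("open")
go(c,-84.5,3+70,11,rate=80);st("up")
env.reach([300,520,300],q(-84.5));st("away")
snap("side","p13",(250,140,410,300),4);snap("top","p13t",(230,170,430,260),4)
E
```

```text
open t 47.53 pos [489.835 365.404  84.859] F [ 0.262  0.545 -0.02 ] M [-0.187  0.068  0.04 ] w 87.8
up t 48.57 pos [489.562 365.211 155.433] F [-0.865  0.783  0.066] M [-0.121  0.048  0.037] w 88.0
away t 49.64 pos [300.322 519.342 299.008] F [ 0.174  0.151 -0.384] M [-0.054 -0.007 -0.044] w 87.9
```

View pics/p13.png

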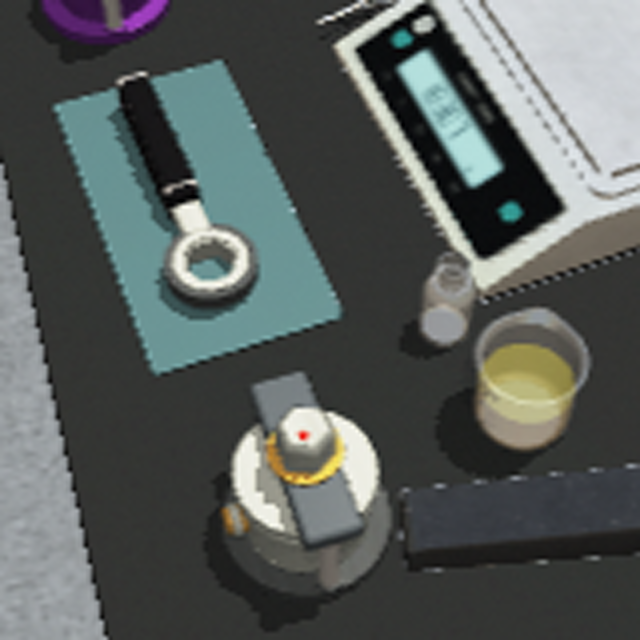

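View pics/p13t.png

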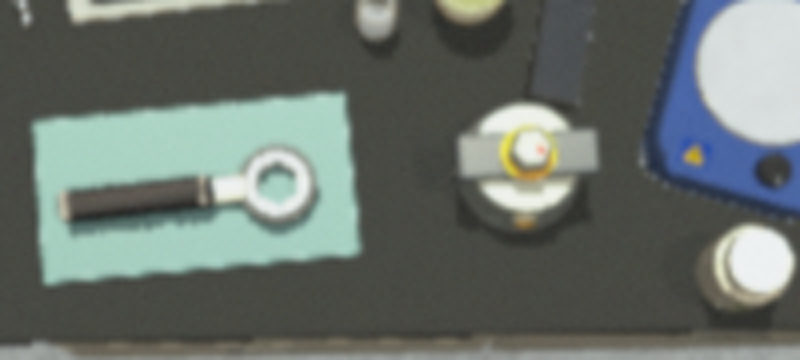

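The wrench lies flat on the mat, with its ring at about side (302,205). The screw's dot is still at about (325,248), and the jar, beaker and vial are unmoved. Handing in.

```bash
python3 - <<'E'
from h import *
a=cv2.imread("pics/raw_p13.png").astype(float);b=cv2.imread("pics/raw_p10.png").astype(float)
for im in(b,a):
    im=im[244:253,322:332];w=np.clip(im[...,2]-np.maximum(im[...,0],im[...,1])-40,0,None);v,u=np.mgrid[244:253,322:332];print((u*w).sum()/w.sum(),(v*w).sum()/w.sum())
env.hold(.3);st();workorder.sign_off()
E
```

```text
325.362763915547 248.42802303262957
325.3570057581574 248.43186180422265
 t 50.04 pos [300.487 519.657 299.651] F [ 0.506  0.646 -0.137] M [-0.07   0.059  0.008] w 87.7
the job is handed in; nothing more can be done
```

The screw is tightened to the click, the wrench is lying flat back on the mat, and the job was handed in at 50 s of the 64 s allowed. No verdict was reported.

- **Grasp and seating:** I took the wrench by its black grip. The first try at seating stuck on the head's taper and pitched the wrench about 11° in the pads. I lifted it, tilted the tool to level the ring, and worked it down by force feedback. It landed at about z 89 with only a few newtons of contact.
- **Tightening:** The screw turned about 47°, which is slightly beyond the 15 to 45° expected. The handle then gave way and I carried on about 9 to 10° (0.16 to 0.17 rad), short of the 0.28 stop. Torque fell from about 1.5 to 0.9 N m and the red dot did not move. My torque estimate reads higher than the stated 1.2 N m, probably because of the tool tilt and the unknown reference point for the wrist moment.
- **False alarm:** A drop in torque at −121° set off my click check too early. The torque then rose again, so I went on until the drop was sustained.
- **Removal and replacing:** I backed off until the load was gone, and the ring lifted off with no binding. The wrench was lowered on to the mat and released.
- **Last checks:** The dot is at the same pixel (325.36, 248.43) as it was just after the click, so the screw has stayed tight. By eye the jar, beaker and vial are where they were, and the gripper is clear of everything.

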